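# Screw down the raised foot of a rocking scale stand

### The job

The square metal scale stand rocks because one of its four screw feet is wound up: that foot's black knob stands further out from the deck than the other three. Screw that foot down, clockwise seen from above, until the stand is level on all four feet and no longer rocks, then let go. Leave the stand where it is.

Things in the scene. Friction and masses are not known exactly. Their poses are not given: they have to be found in the camera images.
- stand: Square grey metal stand, loose, 2.2 kg, any yaw: deck 170 x 170 x 12 mm, top 37 mm above the table. Origin: its centre, at the level of the soles; x, y along the edges, z up. At x, y = +-68 mm a screw foot in each corner, with a black knob above the deck. The raised foot is at +68, +68; the stand leans 3.5 to 5 degrees to it. The other three are right and do not turn, knobs 4 mm above the deck.
- stand_pan (a point): Top centre of the low round steel pan fixed on the middle of the stand's deck: 100 mm across, 10 mm high, its top 47 mm above the table when level. z points up out of the deck.
- foot_knob_grip (a point): Centre of the raised foot's round knob: 32 mm across, 22 mm high (11 mm above and below this point). Its underside is 10 to 12 mm above the deck at the start, 4 mm when right. The foot rests on the table all the while: this point stays about 52 mm above the table, the deck climbs to the knob. Grip from above, one finger each side, any direction, with 15 N. z: up the screw.
- foot_knob (a joint): Turn of the raised foot's screw, rad; grows clockwise seen from above. 0: foot right, stand level; -1.35 to -1.0 at the start, so one turn of the wrist does it. Steep thread: 6 mm down per rad. A stop ends the turn at +0.1, where the stand is still level enough. Stiff (0.08 N m), stays where it is left.

How it is judged:
By the outcome, as a careful person would: the job done as asked, in the order asked, and still so for the second after the job is handed in, with the robot touching nothing.
It also fails if it takes over 27 s, if anything falls off the work surface, if the arm or the gripper's body presses on something with over 40 N, if the wrist force passes 120 N, or if a joint passes its speed limit or range.

### The arm

A 6-joint arm with a two-finger parallel gripper is mounted at the origin on a cart in front of the work surface, level with it; the furniture and walls round the work are solid. World frame = base frame: x ahead of the robot, y to its left, z up, the work surface at z = 0. Lengths are in mm, angles in rad, forces in N, time in s.
With the tool pointing down it reaches from about 300 to 875 mm from the base axis. Payload 6.4 kg.
Tool frame: the origin (TCP) lies between the finger pads; the fingertips stand r.finger_overhang ahead of it and the grasp point (between the pads) is the TCP (r.finger_overhang is the distance from the TCP to the fingertips, in mm); z points along the fingers, y is the line along which they close (so a half turn about z gives the same grasp; the last joint's range is limited). The gripper opens to 85 mm and grips with 20 to 120 N. Pads are 22 mm wide; open, the fingers measure 114 mm over their backs; the gripper's body (76 mm by 85 mm) begins 54 mm behind the grasp point. The pads swing forward as they close: fully open they stand 13 mm farther back than shut.
Start: joints at [-1.443, 0.181, 1.607, -0, 1.354, -0.206], TCP at [188.407, -543.272, 230.088] pointing down, gripper open.
Joint ranges: [-2.99, 2.99], [-0.89, 2.07], [0.3, 2.58], [-1.14, 4.28], [0, 2.63], [-3.12, 3.12]. Speed limits (rad/s): [2.57, 2.57, 3.01, 3.14, 3.14, 3.14].

### API

Orientations are given as a unit quaternion [x, y, z, w].
In Python, from workcell import r, viewer, workorder gives the robot as it stands (r), with the cameras (viewer) and the job (workorder).
- The arm moves only by the shell command python3 nudge.py 'ROWS' [OPENING] [FORCE]. ROWS is a JSON list of rows, 1 to 12 of them, each of 6 numbers: dx, dy, dz in mm, then a rotation vector rx, ry, rz in rad; each row is the pose to reach, as a shift and turn from the pose commanded when the command began, along the tool's axes at that moment; what a row does not reach only later rows make up. A row lasts 1/12 s, in which the tool goes at most 41.7 mm and 0.125 rad, less where a joint would pass 70% of its speed; a pose out of reach is approached as far as the arm can. OPENING is the opening from 0.0 (shut) to 1.0 (fully open), set as the command begins (- or left out keeps the last). The fingers move at their own pace and stop on an object; FORCE is the grip in N (left out, the last holds). Time passes only in rows, so rows that do not move let the fingers close. It prints the time, the measured TCP pose, the force, the opening and the grip force at its end. Input that does not fit is refused with a message, and nothing moves.
- r.get_obs(): the state, without advancing time (a new reading comes with each control period).
- viewer.grab_frame(name): name is "side" or "top" or "wrist"; returns a dict with "image" (420x560x3 uint8, red, green, blue), "depth" (420x560 float32, mm along the optical axis (not along the pixel's ray), 0 where there is no reading), "fx", "fy", "cx", "cy" (pixels), "k1" (the pictures are not rectified: a ray, as slopes to the right and down, at radius r is drawn at 1 + k1 r^2 times it, then the intrinsics apply), "extrinsics" (4x4, takes a point from world to camera coordinates); the wrist camera has in their place "T_tool_cam" (4x4, takes a point from camera to tool coordinates, whose origin is the TCP and whose axes are the flange's). Camera axes: x right, y up, looking along -z (the intrinsics and any distortion apply to the point x, -y, -z); pixel columns grow to the right and rows downward; lengths in mm; the calibration is good to about 2 mm. A picture is of the moment at which its call begins: read the wrist's pose just before it.
- workorder.hand_in(): hands the job in; it is judged then, once.
The state is a dict: "clock": time; "joint_positions": joint angles; "joint_vel": joint speeds; "effort": joint torques, N m; "position": TCP position; "tool_rot": TCP orientation; "wrist_force": force on the tool from outside, world axes, zero at the start; "ft_torque": the same for the moment, N m; "gripper_width": opening from 0.0 (shut) to 1.0 (fully open); "gripper_force": force on a finger pad.
Only numpy, scipy, OpenCV 4.12 (cv2) and the standard library are available. Lean on these libraries where they do the work, as an engineer would, in place of code of your own. Each camera call takes 0.05 s, during which the arm holds its last target. There are 200 camera calls.

## Working session

There is one attempt and no reset: what is moved stays moved. The work goes in short steps, Python scripts to look and compute and a shell command to move; the robot and the scene stay as the last step left them, time stands still between calls to the robot, and variables do not carry over. Pictures are saved under pics/ and viewed, at most 10 in all, crops included, and the job is handed in when it is done.

```bash
ls; mkdir -p pics; python3 - <<'E'
from workcell import r, viewer, workorder
import cv2,numpy as np,pickle
o=r.get_obs();print(o, r.finger_overhang)
f={n:viewer.grab_frame(n) for n in("top","side")}
pickle.dump(f,open('f0.pkl','wb'))
for n in f: cv2.imwrite(f'pics/{n}0.png',f[n]['image'][:,:,::-1]);print(n,{k:v for k,v in f[n].items() if k not in('image','depth')})
E
```

```text
nudge.py
pics
workcell.py
{'clock': 0.0, 'joint_positions': array([-1.44330813e+00,  1.81526457e-01,  1.60802122e+00, -7.96256143e-06,
        1.35379101e+00, -2.06314463e-01]), 'joint_vel': array([ 1.07379998e-03, -6.03420698e-04,  4.46971129e-05, -2.51308315e-03,
        8.69178852e-04,  3.25328174e-04]), 'effort': array([-9.15909072e-05, -4.44868433e+01, -3.51336050e+01, -2.44034854e-04,
        9.01222753e-03,  2.90746004e-05]), 'position': array([ 188.32575943, -542.69443671,  229.18596774]), 'tool_rot': array([ 9.86103756e-01,  1.66128325e-01,  3.05152165e-05, -8.72490322e-04]), 'wrist_force': array([-0.21313133,  0.10105248,  0.34884434]), 'ft_torque': array([-0.00872111, -0.00224457, -0.01505437]), 'gripper_force': 0.0, 'gripper_width': 1.0032215425663333} 19.0
top {'fx': 441.0548841849719, 'fy': 441.0548841849719, 'cx': 278.6748382200964, 'cy': 215.91640207451766, 'k1': 0.032331853839412734, 'extrinsics': array([[ 2.77228096e-02, -9.99206027e-01,  2.86139994e-02,
         2.22581446e+01],
       [ 9.95580186e-01,  3.01690975e-02,  8.89377262e-02,
        -5.58824713e+02],
       [-8.97303707e-02,  2.60219272e-02,  9.95626094e-01,
        -8.62543934e+02],
       [ 0.00000000e+00,  0.00000000e+00,  0.00000000e+00,
         1.00000000e+00]])}
side {'fx': 427.22672647677865, 'fy': 427.22672647677865, 'cx': 279.8863144872262, 'cy': 212.11338428383706, 'k1': -0.13829760681045827, 'extrinsics': array([[ 9.75751606e-01, -2.18507824e-01, -1.27724129e-02,
        -5.33357453e+02],
       [ 1.26224241e-01,  5.14065000e-01,  8.48412999e-01,
        -1.75436133e+02],
       [-1.78819028e-01, -8.29452534e-01,  5.29180733e-01,
        -7.50486885e+02],
       [ 0.00000000e+00,  0.00000000e+00,  0.00000000e+00,
         1.00000000e+00]])}
```

View pics/top0.png

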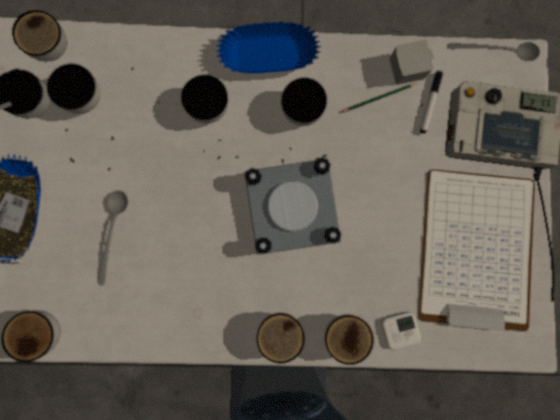

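View pics/side0.png

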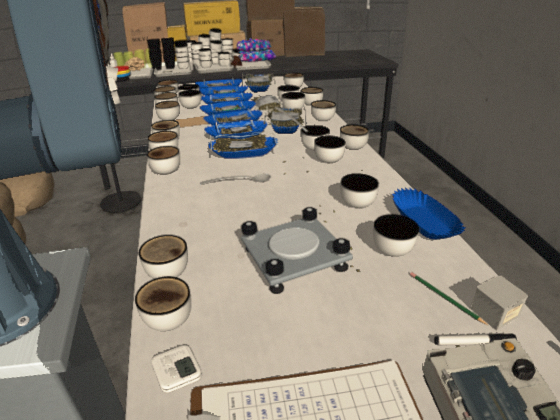

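The top view shows the stand with four knobs near (253,176), (322,166), (332,235) and (263,245). In the side view they are at (249,228), (310,214), (342,245) and (275,266). Next I fit the deck plane and measure how far each knob stands above it.

```bash
cat >h.py <<'E'
import numpy as np,cv2
def dist(f): return np.array([f['k1'],0,0,0,0.])
def K(f): return np.array([[f['fx'],0,f['cx']],[0,f['fy'],f['cy']],[0,0,1.]])
def cam2world(f): return np.linalg.inv(f['extrinsics'])
def cloud(f,M=None):
    M=cam2world(f) if M is None else M
    h,w=f['depth'].shape
    uv=np.stack(np.meshgrid(np.arange(w),np.arange(h)),-1).reshape(-1,1,2).astype(float)
    s=cv2.undistortPoints(uv,K(f),dist(f)).reshape(h,w,2)
    d=f['depth'].astype(float)
    P=np.stack([s[...,0]*d,-s[...,1]*d,-d,np.ones_like(d)],-1)@M.T
    P=P[...,:3]; P[d<=0]=np.nan
    return P
def tri(f1,p1,f2,p2):
    A=[];b=[]
    for f,p in((f1,p1),(f2,p2)):
        M=cam2world(f);s=cv2.undistortPoints(np.array([[p]],float),K(f),dist(f)).ravel()
        v=M[:3,:3]@[s[0],-s[1],-1];v/=np.linalg.norm(v);Q=np.eye(3)-np.outer(v,v)
        A.append(Q);b.append(Q@M[:3,3])
    x=np.linalg.solve(sum(A),sum(b)); return x,[np.linalg.norm(a@x-c) for a,c in zip(A,b)]
E
python3 - <<'E'
import pickle;from h import *
f=pickle.load(open('f0.pkl','rb'))
reg={'top':(235,350,150,260),'side':(230,360,200,300)}
C={}
for n in f:
    P=cloud(f[n]);x0,x1,y0,y1=reg[n];g=f[n]['image'].max(2)
    m=(g<45).astype(np.uint8);m[:y0]=0;m[y1:]=0;m[:,:x0]=0;m[:,x1:]=0
    k,l,st,c=cv2.connectedComponentsWithStats(m)
    print(n)
    for i in range(1,k):
        if st[i,4]>25:
            p=P[l==i];p=p[~np.isnan(p[:,0])];print(c[i].round(1),st[i],np.median(p,0).round(1),'z95',np.percentile(p[:,2],[5,50,90]).round(1))
    # deck plane
    q=P[y0:y1,x0:x1].reshape(-1,3);b=(g[y0:y1,x0:x1]>60).ravel()
    ctr=np.nanmedian(P[195:215,280:305].reshape(-1,3) if n=='top' else P[238:248,285:305].reshape(-1,3),0)
    print('pan',ctr.round(1))
    rr=np.hypot(*(q-ctr)[:,:2].T)
    s=q[b&(rr>56)&(rr<80)&(q[:,2]>22)&(q[:,2]<50)]
    for _ in range(3):
        A=np.c_[s[:,:2]-ctr[:2],np.ones(len(s))];a=np.linalg.lstsq(A,s[:,2],rcond=None)[0];s=s[abs(A@a-s[:,2])<4]
    print('plane',a,len(s),'lean deg',np.degrees(np.arctan(np.hypot(*a[:2]))),'down dir',np.degrees(np.arctan2(-a[1],-a[0])))
t={'A':((253,176),(249,227)),'B':((322,166),(310,213)),'C':((332,235),(342,244)),'D':((263,245),(275,266))}
for k,(p,q) in t.items(): print(k,tri(f['top'],p,f['side'],q))
E
```

```text
top
[320.4 166.3] [313 158  16  16 158] [651.5 -37.2  69.6] z95 [58.1 69.6 72.4]
[252.5 176.9] [245 169  16  16 156] [628.2  91.7  63.1] z95 [56.5 63.1 65.8]
[330.9 234.5] [323 227  17  15 159] [521.6 -60.2  63.4] z95 [52.1 63.4 65.7]
[262.6 245. ] [255 238  16  15 154] [498.   68.8  64.3] z95 [61.1 64.3 66.2]
pan [579.4  13.4  48.4]
plane [ 5.21591735e-02 -3.69008089e-02  3.84604821e+01] 2383 lean deg 3.655800254463453 down dir 144.72191559680206
side
[309.  214.4] [303 209  13  11 119] [627.5  79.7  60.1] z95 [49.2 60.1 64. ]
[248.7 228.7] [242 222  15  13 137] [495.5  56.4  60.3] z95 [50.4 60.3 63.8]
[340.6 246.6] [333 240  17  13 170] [650.5 -52.3  66.2] z95 [56.1 66.2 70.9]
[274.  267.7] [266 259  17  16 201] [519.  -76.2  61.2] z95 [49.9 61.2 64.2]
[338.2 267.5] [335 265   8   6  34] [650.4 -50.6  15. ] z95 [10.8 15.  17.3]
[276.1 288.7] [270 284  13   9  59] [521.5 -74.6   8.9] z95 [ 6.3  8.9 11.9]
pan [577.8   4.6  47.9]
plane [ 0.05228418 -0.04549694 38.20369779] 1217 lean deg 3.964719100382805 down dir 138.97068372887978
A (array([565.91125025,  91.57525073,  51.37537539]), [np.float64(65.64219745626647), np.float64(65.6421974562664)])
B (array([618.05228852, -29.46636976, 136.52863232]), [np.float64(21.009032850159485), np.float64(21.009032850159265)])
C (array([576.94309801, -78.39921072, 101.61393775]), [np.float64(61.20520829122326), np.float64(61.205208291223144)])
D (array([524.48984706,  64.37766352, -49.45742594]), [np.float64(24.462336356899495), np.float64(24.462336356899492)])
```

```bash
python3 - <<'E'
import pickle;from h import *
from scipy.spatial.transform import Rotation as R
f=pickle.load(open('f0.pkl','rb'))
for k,p,q in(('A',(252.5,177),(309,214.4)),('B',(320.4,166.3),(340.6,246.6)),('C',(330.9,234.5),(274,267.7)),('D',(262.6,245),(248.7,228.7))):
    print(k,*tri(f['top'],p,f['side'],q))
from workcell import r, viewer, workorder
o=r.get_obs();T=R.from_quat(o['tool_rot'])
print(T.inv().apply(np.array([498,66,160])-o['position']))
w=viewer.grab_frame('wrist');print(w['T_tool_cam'].round(3),w['fx'],w['k1'])
E
```

```text
A [631.24428116  92.54862805  50.9128069 ] [np.float64(0.5697496697813073), np.float64(0.5697496697813096)]
B [655.64595457 -39.96129469  56.51638159] [np.float64(0.38450052846055277), np.float64(0.3845005284608729)]
C [522.25000503 -63.76996189  50.22688119] [np.float64(0.0790917969165441), np.float64(0.07909179691666032)]
D [497.82300454  68.74779389  51.26564808] [np.float64(0.24167952213845437), np.float64(0.2416795221385114)]
[ 491.99594543 -473.60268466   70.15389745]
[[-0.00000e+00  9.65000e-01  2.62000e-01  6.61710e+01]
 [ 1.00000e+00  0.00000e+00  1.00000e-03  8.00000e-03]
 [ 1.00000e-03  2.62000e-01 -9.65000e-01 -1.44521e+02]
 [ 0.00000e+00  0.00000e+00  0.00000e+00  1.00000e+00]] 345.75633166743484 -0.06137302013618734
```

```bash
python3 nudge.py '[[493,-476,70,0,0,-2.2],[493,-476,70,0,0,-2.2],[493,-476,70,0,0,-2.2],[493,-476,70,0,0,-2.2],[493,-476,70,0,0,-2.2],[493,-476,70,0,0,-2.2],[493,-476,70,0,0,-2.2],[493,-476,70,0,0,-2.2],[493,-476,70,0,0,-2.2],[493,-476,70,0,0,-2.2],[493,-476,70,0,0,-2.2],[493,-476,70,0,0,-2.2]]' 1.0
python3 - <<'E'
from workcell import r, viewer, workorder
from h import *
from scipy.spatial.transform import Rotation as R
o=r.get_obs();T=R.from_quat(o['tool_rot']);print(o['joint_positions'],T.as_matrix().round(3))
print(T.inv().apply(np.array([498,69,150])-o['position']))
E
```

```text
clock: 1.15
position: [413.7, -97.6, 179.3]
tool_rot: [0.606, 0.796, 0.0, 0.0]
wrist_force: [0.2, -0.2, -0.1]
gripper_width: 0.997
gripper_force: 0.0
[-5.12466961e-01 -1.14057349e-01  2.01876103e+00 -1.29326575e-05
  1.23614875e+00 -7.81391828e-01] [[-0.266  0.964  0.001]
 [ 0.964  0.266 -0.   ]
 [-0.001  0.001 -1.   ]]
[138.23375361 125.50230821  29.24603871]
```

```bash
python3 nudge.py '[[138,125,29,0,0,-0.69],[138,125,29,0,0,-0.69],[138,125,29,0,0,-0.69],[138,125,29,0,0,-0.69],[138,125,29,0,0,-0.69],[138,125,29,0,0,-0.69],[138,125,29,0,0,-0.69],[138,125,29,0,0,-0.69]]'
cat > w.py <<'E'
import sys;from workcell import r, viewer, workorder
from h import *
from scipy.spatial.transform import Rotation as R
def look(name):
    o=r.get_obs();w=viewer.grab_frame('wrist')
    M=np.eye(4);M[:3,:3]=R.from_quat(o['tool_rot']).as_matrix();M[:3,3]=o['position']
    cv2.imwrite(f'pics/{name}.png',w['image'][:,:,::-1])
    return o,w,M@w['T_tool_cam']
if __name__=='__main__':
    o,w,M=look(sys.argv[1]);P=cloud(w,M)
    print(o['joint_positions'].round(3),o['position'].round(1),'yaw',np.degrees(R.from_quat(o['tool_rot']).as_matrix()[:2,0]@[1,1j]) if 0 else R.from_quat(o['tool_rot']).as_matrix()[:2,0])
    m=(w['image'].max(2)<45).astype(np.uint8);k,l,st,c=cv2.connectedComponentsWithStats(m)
    for i in range(1,k):
        if st[i,4]>300:
            p=P[l==i];p=p[~np.isnan(p[:,0])]
            if len(p):
                z=np.percentile(p[:,2],90);t=p[(abs(p[:,2]-z)<3)];lo,hi=np.percentile(t,1,0),np.percentile(t,99,0)
                print(c[i].round(),st[i],'top z',z.round(1),'mid',((lo+hi)/2).round(1),'size',(hi-lo).round(1))
E
python3 w.py w1
```

```text
clock: 1.82
position: [497.7, 66.4, 149.9]
tool_rot: [0.305, 0.952, -0.0, -0.0]
wrist_force: [-0.1, -0.0, 0.4]
gripper_width: 1.001
gripper_force: 0.0
[-0.104  0.109  1.861 -0.     1.172 -1.056] [497.7  66.4 149.9] yaw [-0.81428783  0.58046079]
[77. 55.] [   0    0  145   99 1770] top z 61.3 mid [329.4  29.3  60.3] size [82.5 86.3  3.8]
[82. 69.] [ 70  53  26  33 471] top z 58.6 mid [348.1  16.6  57.7] size [16.7 18.5  3.2]
[  4. 155.] [  0 120  10  69 439] top z 60.8 mid [354.9 -71.1  59.8] size [27.8 30.4  3.9]
[277. 202.] [ 254  179   47   48 1518] top z 64.7 mid [497.9  68.5  63.8] size [27.6 28.   4. ]
[279. 362.] [    0   255   560   165 52588] top z 246.5 mid [486.8  74.5 246.4] size [37.9 49.4  5.9]
```

View pics/w1.png

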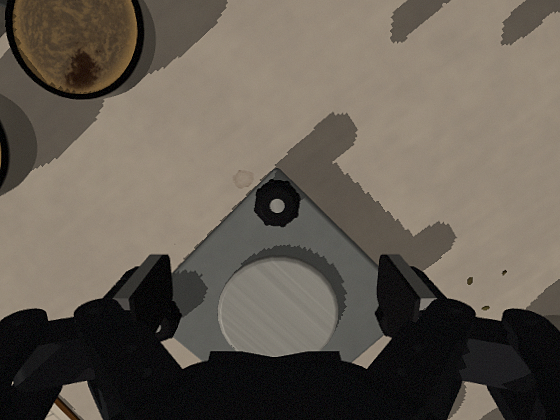

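The wrist view shows the raised knob at pixel (277,202), which is world (498, 68.5) with its top at z of about 63.8. The fingers sit left and right of it, clear of the pan. I descend partway and check.

```bash
python3 nudge.py '[[0,0,30,0,0,0],[0,0,55,0,0,0],[0,0,55,0,0,0],[0,0,55,0,0,0]]' 0.8; python3 -c "
from workcell import r, viewer, workorder;print(r.get_obs()['position'],r.get_obs()['gripper_width'])"
```

```text
clock: 2.2
position: [496.9, 65.4, 94.6]
tool_rot: [0.305, 0.952, -0.0, -0.002]
wrist_force: [0.5, 0.0, 0.5]
gripper_width: 0.802
gripper_force: 0.0
[496.87154674  65.42598151  94.63731086] 0.8024967888322746
```

```bash
python3 nudge.py '[[1,3.2,15,0,0,0],[1,3.2,34,0,0,0],[1,3.2,34,0,0,0],[1,3.2,34,0,0,0],[1,3.2,34,0,0,0]]'; python3 w.py w2
```

```text
clock: 2.62
position: [500.3, 69.0, 63.0]
tool_rot: [0.304, 0.953, 0.0, 0.001]
wrist_force: [0.9, 0.9, 0.9]
gripper_width: 0.798
gripper_force: 0.0
[-0.098  0.249  1.905 -0.     0.985 -1.051] [500.3  69.   63. ] yaw [-0.81470739  0.57986909]
[34. 45.] [   0    0   59   89 1322] top z 61.1 mid [365.2  40.1  60.2] size [12.4 40.3  4. ]
[270. 248.] [ 235  212   71   74 3610] top z 64.7 mid [497.8  68.6  63.6] size [27.6 28.1  3.8]
[278. 362.] [    0   249   560   171 56817] top z 158.1 mid [494.3  75.6 158.1] size [63.2 91.   5.9]
```

View pics/w2.png

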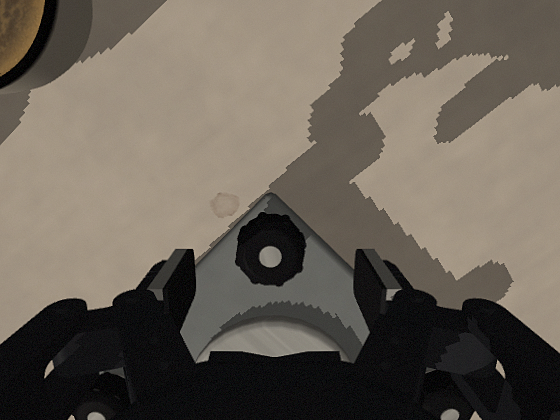

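The knob is centred at pixel (270,248) and the pads' midpoint is at about column 276, so I correct by 2 mm, lower 3 mm and close.

```bash
python3 nudge.py '[[2,-2,3,0,0,0],[2,-2,3,0,0,0],[2,-2,3,0,0,0]]'; python3 nudge.py '[[0,0,0,0,0,0],[0,0,0,0,0,0],[0,0,0,0,0,0],[0,0,0,0,0,0],[0,0,0,0,0,0],[0,0,0,0,0,0],[0,0,0,0,0,0],[0,0,0,0,0,0]]' 0.0 20; python3 w.py w3
```

```text
clock: 2.92
position: [496.3, 68.8, 58.6]
tool_rot: [0.304, 0.953, 0.0, 0.0]
wrist_force: [0.2, 0.2, -0.3]
gripper_width: 0.796
gripper_force: 0.0
clock: 3.58
position: [496.8, 69.0, 58.9]
tool_rot: [0.304, 0.953, 0.0, 0.0]
wrist_force: [-1.1, 0.9, 5.6]
gripper_width: 0.315
gripper_force: 18.2
[-0.099  0.251  1.914  0.     0.976 -1.052] [496.8  69.   58.9] yaw [-0.81528095  0.57906544]
[35. 47.] [   0    0   59   94 1400] top z 61.0 mid [364.7  41.   60. ] size [13.6 40.6  3.9]
[277. 355.] [    0   220   560   200 61108] top z 153.5 mid [488.4  76.2 153.5] size [64.1 89.5  5.9]
```

View pics/w3.png

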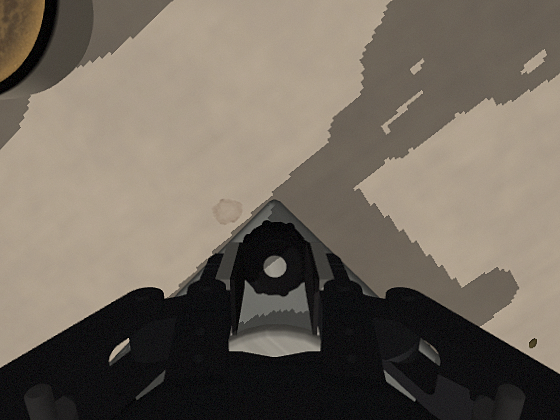

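```bash
python3 - <<'E'
from workcell import r, viewer, workorder
from h import *
w=viewer.grab_frame('wrist');Ti=np.linalg.inv(w['T_tool_cam'])
for p in ([0,0,-4],[11,16,-4],[11,-16,-4],[-11,16,-4],[11,16,15],[-11,16,15]):
    q=Ti@np.array([*p,1.]);s=np.array([q[0]/-q[2],-q[1]/-q[2]]);s=s*(1+w['k1']*(s@s));print(p,s*w['fx']+[w['cx'],w['cy']])
cv2.imwrite('pics/w3c.png',cv2.resize(np.clip(w['image'][200:360,180:380,::-1].astype(float)*2.2,0,255).astype(np.uint8),None,fx=3.5,fy=3.5,interpolation=cv2.INTER_CUBIC))
E
```

```text
[0, 0, -4] [273.84737281 263.44670229]
[11, 16, -4] [310.68031834 240.15664989]
[11, -16, -4] [236.97782162 240.18501565]
[-11, 16, -4] [309.26850923 285.68083751]
[11, 16, 15] [306.73098506 225.94126852]
[-11, 16, 15] [305.62782393 267.24457997]
```

View pics/w3c.png

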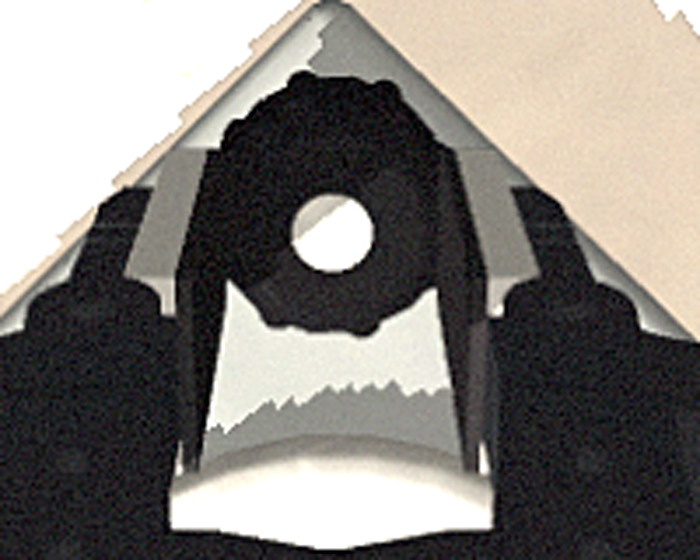

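The grip is centred on the knob (knob at (274,266), TCP projects to (274,263)). I turn clockwise.

```bash
python3 nudge.py '[[0,0,0,0,0,0.1],[0,0,0,0,0,0.2],[0,0,0,0,0,0.3],[0,0,0,0,0,0.4],[0,0,0,0,0,0.5],[0,0,0,0,0,0.6],[0,0,0,0,0,0.7],[0,0,0,0,0,0.8],[0,0,0,0,0,0.9],[0,0,0,0,0,0.9],[0,0,0,0,0,0.9]]' - 20
cat > lev.py <<'E'
from workcell import r, viewer, workorder
from h import *
o=r.get_obs();print('torque',o['ft_torque'].round(3),'F',o['wrist_force'].round(1),'j6',o['joint_positions'][5])
for n in('top','side'):
    f=viewer.grab_frame(n);P=cloud(f);q=P.reshape(-1,3);g=f['image'].astype(int);b=(g.max(2)>60).ravel()
    d=q[:,:2]-[576.5,14.5];rot=np.radians(145-45);u=d@[np.cos(rot),np.sin(rot)];v=d@[-np.sin(rot),np.cos(rot)]
    e=np.array([np.cos(np.radians(145.4)),np.sin(np.radians(145.4))])
    s0=b&(abs(u)<76)&(abs(v)<76)&(np.hypot(u,v)>60)&(q[:,2]>22)&(q[:,2]<50)&(d@e<45)
    for nm,sel in(('deck',s0),('pan',b&(np.hypot(u,v)<42)&(q[:,2]>35)&(q[:,2]<60)&(d@e<20))):
        s,D=q[sel],d[sel]
        for _ in range(4):
            A=np.c_[D,np.ones(len(D))];a=np.linalg.lstsq(A,s[:,2],rcond=None)[0];k=abs(A@a-s[:,2])<3;s,D=s[k],D[k]
        print(n,nm,len(s),'z0',a[2].round(1),'lean to D deg',np.degrees(-a[:2]@e).round(2),'across',np.degrees(a[:2]@[-e[1],e[0]]).round(2))
    cv2.imwrite(f'pics/{n}_{o["clock"]:.2f}.png',f['image'][:,:,::-1])
E
python3 lev.py
sed 's/viewer.grab_frame(n)/F[n]/; s/^from workcell.*/from workcell import r, viewer, workorder;import pickle;F=pickle.load(open("f0.pkl","rb"))/;/imwrite/d' lev.py > lev0.py; echo BASE; python3 lev0.py
```

```text
clock: 4.6
position: [501.1, 68.6, 61.9]
tool_rot: [0.688, 0.725, 0.003, 0.004]
wrist_force: [3.0, 0.8, 16.3]
gripper_width: 0.001
gripper_force: 8.2
torque [ 0.161 -0.492  0.043] F [ 3.   0.8 16.3] j6 -0.15201229077571637
top deck 1384 z0 38.0 lean to D deg 2.23 across -0.01
top pan 645 z0 48.0 lean to D deg 2.68 across -0.12
side deck 946 z0 37.6 lean to D deg 2.58 across 0.39
side pan 653 z0 47.3 lean to D deg 2.21 across 0.14
BASE
torque [ 0.119 -0.457  0.018] F [ 2.4  1.7 16.2] j6 -0.15243750163044598
top deck 1477 z0 38.3 lean to D deg 3.61 across 0.09
top pan 1060 z0 48.3 lean to D deg 3.92 across -0.03
side deck 912 z0 37.8 lean to D deg 3.96 across 0.47
side pan 640 z0 47.5 lean to D deg 3.68 across 0.03
```

The fingers have shut, so the knob slipped out after part of the turn: the lean went from 3.8 to about 2.4 degrees. I look again.

```bash
python3 - <<'E'
from w import *
o,w,M=look('w4');cv2.imwrite('pics/w4.png',cv2.resize(np.clip(w['image'][180:400,130:430,::-1].astype(float)*2,0,255).astype(np.uint8),None,fx=2.5,fy=2.5))
E
```

```text
(no output)
```

View pics/w4.png

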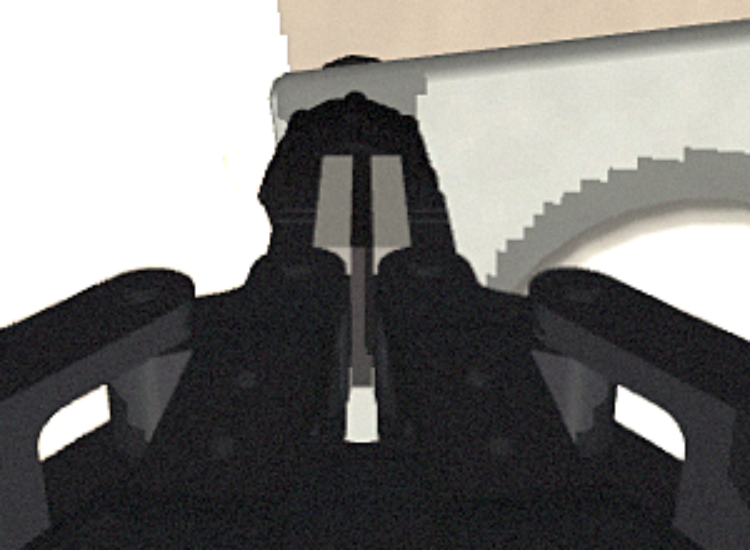

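```bash
python3 - <<'E'
from w import *
o,w,M=look('w5');P=cloud(w,w['T_tool_cam']);W=cloud(w,M)
print(o['position'],o['wrist_force'],o['gripper_width'])
g=lambda c,rw:(int(130+c/2.5),int(180+rw/2.5))
for c,rw in((338,160),(335,200),(330,240),(388,160),(390,200),(362,160),(362,200),(362,300),(355,105),(350,130),(290,130),(290,180),(430,160),(430,240),(430,180)):
    x,y=g(c,rw);print((c,rw),'tool',P[y,x].round(1),'world',W[y,x].round(1))
E
```

```text
[501.18271519  68.62064749  61.92742038] [ 2.82397977  0.94729195 16.45920558] 0.0003977543669938266
(338, 160) tool [10.9 -3.8 -7.9] world [496.7  79.3  69.8]
(335, 200) tool [ 11.5  -3.7 -25.2] world [496.6  79.9  87.1]
(330, 240) tool [ 10.6  -4.1 -36.4] world [496.2  79.   98.3]
(388, 160) tool [10.9  4.7 -7.9] world [505.2  79.8  69.8]
(390, 200) tool [ 11.3   4.5 -24.8] world [504.9  80.2  86.8]
(362, 160) tool [11.5 -0.  -9.3] world [500.5  80.1  71.2]
(362, 200) tool [ 11.1   0.  -24.4] world [500.4  79.7  86.3]
(362, 300) tool [  2.9   0.  -39.2] world [500.7  71.6 101.1]
(355, 105) tool [16.2 -0.9  5.7] world [499.4  84.8  56.2]
(350, 130) tool [13.6 -1.8 -0.5] world [498.7  82.1  62.4]
(290, 130) tool [ 12.3 -12.7   3.3] world [487.9  80.2  58.5]
(290, 180) tool [  4.  -12.6  -0.3] world [488.4  72.   62.1]
(430, 160) tool [-3.2 14.8 27.1] world [516.4  66.2  35. ]
(430, 240) tool [  7.   10.3 -29.4] world [510.8  76.2  91.4]
(430, 180) tool [ 3.4 12.7  1. ] world [513.7  72.7  61. ]
```

```bash
python3 nudge.py '[[0,0,-20,0,0,0],[0,0,-50,0,0,0],[0,0,-50,0,0,0],[0,0,-50,0,0,0]]'; python3 nudge.py '[[0,0,0,0,0,0],[0,0,0,0,0,0],[0,0,0,0,0,0],[0,0,0,0,0,0]]' 0.42; python3 - <<'E'
from w import *
o,w,M=look('w6');P=cloud(w,w['T_tool_cam']);W=cloud(w,M)
print(o['position'],o['gripper_width'])
m=(abs(P[...,1])<28)&(abs(P[...,0])<13)&(W[...,2]>72)
m[:200]&=True
p=P[m];print(len(p))
for z in range(-40,30,4):
    s=p[(p[:,2]>=z)&(p[:,2]<z+4)]
    if len(s)>3: print(z,len(s),'x',np.percentile(s[:,0],[2,98]).round(1),'y<0',np.percentile(s[s[:,1]<0,1],[2,98]).round(1) if (s[:,1]<0).any() else '','y>0',np.percentile(s[s[:,1]>0,1],[2,98]).round(1) if (s[:,1]>0).any() else '')
cv2.imwrite('pics/w6.png',cv2.resize(np.clip(w['image'][150:350,140:420,::-1].astype(float)*2.5,0,255).astype(np.uint8),None,fx=2.8,fy=2.8))
k=W[(abs(W[...,0]-498)<22)&(abs(W[...,1]-69)<24)&(W[...,2]>59)&(W[...,2]<68)];print('knob',np.percentile(k,[2,50,98],0).round(1))
E
```

```text
clock: 5.13
position: [498.0, 68.8, 110.1]
tool_rot: [0.688, 0.726, 0.001, 0.002]
wrist_force: [0.5, 0.5, -0.6]
gripper_width: 0.0
gripper_force: 0.0
clock: 5.47
position: [495.6, 68.9, 107.3]
tool_rot: [0.688, 0.726, -0.001, -0.001]
wrist_force: [-0.0, -0.3, -0.1]
gripper_width: 0.418
gripper_force: 0.0
[495.6166253   68.90841348 107.25847417] 0.4178458661650829
13329
-40 590 x [-10.3  11.5] y<0 [-24.  -17.7] y>0 [17.7 24. ]
-36 381 x [-9.8 11.5] y<0 [-24.3 -17.7] y>0 [17.8 24.3]
-32 396 x [-9.8 11.5] y<0 [-27.6 -17.7] y>0 [17.8 27.5]
-28 345 x [-9.5 11.5] y<0 [-27.5 -17.7] y>0 [17.8 27.5]
-24 333 x [-9.9 11.5] y<0 [-27.8 -17.7] y>0 [17.7 27.7]
-20 319 x [-9.4 11.6] y<0 [-27.7 -17.7] y>0 [17.8 27.6]
-16 281 x [-9.4 11.5] y<0 [-27.9 -17.7] y>0 [18.1 27.7]
-12 253 x [-10.   11.5] y<0 [-27.6 -17.6] y>0 [18.  27.4]
-8 140 x [-9.9 11.2] y<0 [-23.9 -17.7] y>0 [18.  24.2]
-4 22 x [-4.5  8.1] y<0 [-17.9 -17.7] y>0 [18.1 18.3]
knob [[485.   54.1  59.7]
 [499.2  69.3  63.4]
 [513.4  82.7  65.3]]
```

View pics/w6.png

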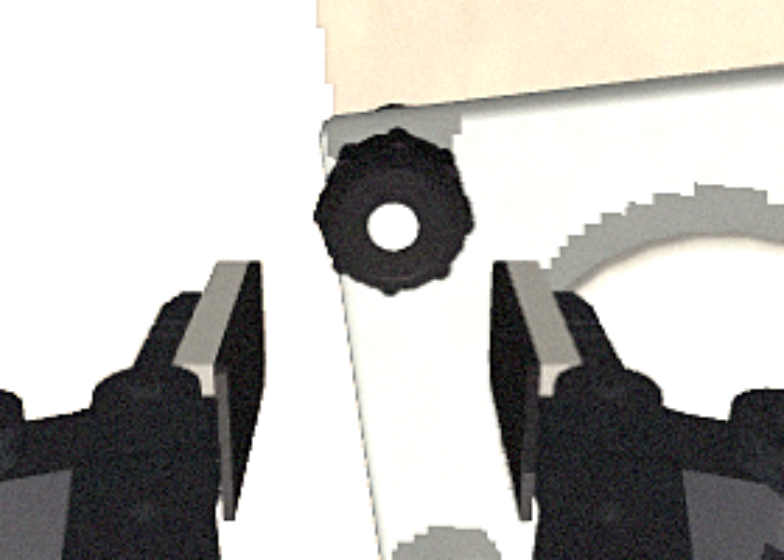

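In the wrist picture and depth, the pads end 6 mm short of the TCP, not 19 mm beyond it. The first grip therefore held only the knob's rim. I rotate back, measure the knob relative to the fingers, then grip about 22 mm lower.

```bash
python3 nudge.py '[[2,2,10,0,0,-0.12],[2,2,15,0,0,-0.25],[2,2,20,0,0,-0.37],[2,2,20,0,0,-0.5],[2,2,20,0,0,-0.62],[2,2,20,0,0,-0.75],[2,2,20,0,0,-0.9],[2,2,20,0,0,-0.9],[2,2,20,0,0,-0.9],[2,2,20,0,0,-0.9]]' 0.6; cat >k.py <<'E'
from w import *
o,w,M=look('k');P=cloud(w,w['T_tool_cam']);W=cloud(w,M)
print(o['position'],o['tool_rot'].round(3),o['gripper_width'])
a=(abs(W[...,0]-498)<26)&(abs(W[...,1]-69)<26)&(W[...,2]>59)&(W[...,2]<68)&(w['image'].max(2)<45)
k,l,st,c=cv2.connectedComponentsWithStats(a.astype(np.uint8));i=1+np.argmax(st[1:,4])
p=P[l==i];lo,hi=np.percentile(p,[1,99],0);print('knob tool',((lo+hi)/2).round(1),'size',(hi-lo).round(1),'px',c[i])
p=P[(abs(P[...,1])<38)&(abs(P[...,0])<13)&(P[...,2]>-35)&(W[...,2]>70)]
n,q=p[p[:,1]<0],p[p[:,1]>0]
print('tips z',np.percentile(p[:,2],99.5).round(1),'inner y',np.percentile(n[:,1],99).round(1),np.percentile(q[:,1],1).round(1),'x',np.percentile(p[:,0],[1,99]).round(1))
E
python3 k.py
```

```text
clock: 6.35
position: [498.0, 71.0, 87.9]
tool_rot: [0.305, 0.952, -0.0, -0.0]
wrist_force: [-0.2, -0.4, -0.1]
gripper_width: 0.596
gripper_force: 0.0
[498.0486187   70.96195019  87.94943083] [ 0.305  0.952 -0.    -0.   ] 0.596134298324293
knob tool [-2.  -1.8 25.7] size [29.8 30.2  5.8] px [270.38603869 241.20311186]
tips z -5.7 inner y -25.2 25.4 x [-10.5  11.4]
```

```bash
python3 nudge.py '[[-2,-2,0,0,0,0],[-2,-2,15,0,0,0],[-2,-2,30,0,0,0],[-2,-2,35,0,0,0],[-2,-2,35,0,0,0],[-2,-2,35,0,0,0]]'; python3 k.py;  python3 nudge.py '[[0,0,8,0,0,0],[0,0,15,0,0,0],[0,0,15,0,0,0],[0,0,15,0,0,0]]'; python3 k.py
```

```text
clock: 6.9
position: [498.7, 68.1, 53.3]
tool_rot: [0.304, 0.953, -0.0, -0.0]
wrist_force: [-0.2, 0.2, 0.2]
gripper_width: 0.599
gripper_force: 0.0
[498.67693272  68.09158919  53.31149949] [ 0.304  0.953 -0.    -0.   ] 0.5990237190163666
knob tool [ 0.1 -0.  -9. ] size [29.5 30.   5.7] px [273.87614155 265.56278539]
tips z -16.8 inner y -25.2 25.4 x [-10.6  11.4]
clock: 7.28
position: [498.2, 68.2, 37.7]
tool_rot: [0.304, 0.953, -0.0, -0.001]
wrist_force: [0.2, -0.7, -0.3]
gripper_width: 0.599
gripper_force: 0.0
[498.19752628  68.23576192  37.71801096] [ 0.304  0.953 -0.    -0.001] 0.5991221597785225
knob tool [ -0.3   0.2 -24.6] size [29.7 30.   5.7] px [274.25335215 283.89931781]
tips z -32.3 inner y -25.3 25.4 x [-10.9  11.4]
```

At a TCP height of 37.7 there is no contact, which confirms the measured tip position. The knob is centred to 0.3 mm, so I close.

```bash
python3 nudge.py '[[0,0,0,0,0,0],[0,0,0,0,0,0],[0,0,0,0,0,0],[0,0,0,0,0,0],[0,0,0,0,0,0],[0,0,0,0,0,0]]' 0.0 25;  python3 nudge.py '[[0,0,0,0,0,0.08],[0,0,0,0,0,0.16],[0,0,0,0,0,0.24],[0,0,0,0,0,0.32],[0,0,0,0,0,0.4],[0,0,0,0,0,0.4],[0,0,0,0,0,0.4]]'; python3 lev.py
```

```text
clock: 7.83
position: [498.9, 68.0, 38.6]
tool_rot: [0.304, 0.953, -0.0, 0.0]
wrist_force: [-2.3, -1.1, 3.6]
gripper_width: 0.359
gripper_force: 25.2
clock: 8.42
position: [499.9, 67.8, 38.6]
tool_rot: [0.486, 0.874, 0.0, 0.001]
wrist_force: [4.1, -3.5, -2.3]
gripper_width: 0.36
gripper_force: 24.9
torque [-0.504 -0.654 -0.017] F [ 4.1 -3.5 -2.3] j6 -0.6556215354308301
top deck 1393 z0 38.1 lean to D deg 0.63 across 0.13
top pan 704 z0 48.0 lean to D deg 0.58 across -0.01
side deck 974 z0 37.4 lean to D deg 1.2 across 0.38
side pan 665 z0 47.1 lean to D deg 0.68 across -0.17
```

```bash
for i in 1; do python3 nudge.py '[[0,0,0,0,0,0.06],[0,0,0,0,0,0.12],[0,0,0,0,0,0.18],[0,0,0,0,0,0.2],[0,0,0,0,0,0.2],[0,0,0,0,0,0.2]]'; done; python3 lev.py
```

```text
clock: 9.02
position: [500.3, 67.5, 38.5]
tool_rot: [0.571, 0.821, 0.001, 0.002]
wrist_force: [6.1, -4.8, -3.4]
gripper_width: 0.362
gripper_force: 25.2
torque [-0.746 -0.981  0.075] F [ 6.1 -4.8 -3.4] j6 -0.4560866031140568
top deck 1392 z0 38.0 lean to D deg -0.03 across -0.01
top pan 693 z0 48.1 lean to D deg -0.2 across -0.07
side deck 986 z0 37.4 lean to D deg 0.51 across 0.43
side pan 666 z0 47.1 lean to D deg 0.11 across -0.03
```

```bash
python3 nudge.py '[[0,0,0,0,0,0],[0,0,0,0,0,0],[0,0,0,0,0,0],[0,0,0,0,0,0]]' 0.6; cat >k4.py <<'E'
from workcell import r, viewer, workorder
from h import *
F={n:viewer.grab_frame(n) for n in('top','side')};cs={}
for n,(x0,x1,y0,y1) in{'top':(235,350,150,260),'side':(230,360,200,300)}.items():
    m=np.zeros((420,560),np.uint8);m[y0:y1,x0:x1]=F[n]['image'].max(2)[y0:y1,x0:x1]<45
    k,l,st,c=cv2.connectedComponentsWithStats(m);cs[n]=[(c[i].round(1).tolist(),st[i,4]) for i in range(1,k) if 25<st[i,4]]
    print(n,cs[n])
near=lambda n,p:min(cs[n],key=lambda c:np.hypot(*np.subtract(c[0],p)))[0]
for k,p,q in(('A',(252.5,177),(309,214.4)),('B',(320.4,166.3),(340.6,246.6)),('C',(330.9,234.5),(274,267.7)),('D',(262.6,245),(248.7,228.7))):
    x,e=tri(F['top'],near('top',p),F['side'],near('side',q));print(k,x.round(1),round(e[0],2))
E
python3 lev.py; python3 k4.py
```

```text
clock: 9.45
position: [498.2, 68.5, 38.1]
tool_rot: [0.572, 0.821, -0.0, -0.0]
wrist_force: [-0.7, -0.9, -0.7]
gripper_width: 0.6
gripper_force: 0.0
torque [0.003 0.008 0.01 ] F [-0.7 -0.9 -0.7] j6 -0.45412057697698643
top deck 1409 z0 37.9 lean to D deg 0.04 across 0.01
top pan 730 z0 47.8 lean to D deg -0.03 across -0.15
side deck 974 z0 37.4 lean to D deg 0.46 across 0.43
side pan 657 z0 47.1 lean to D deg -0.07 across 0.12
top [([321.0, 165.6], np.int32(153)), ([253.3, 175.6], np.int32(149)), ([296.9, 240.2], np.int32(130)), ([331.7, 233.5], np.int32(153))]
side [([235.2, 208.4], np.int32(150)), ([254.7, 222.3], np.int32(247)), ([310.8, 214.6], np.int32(115)), ([342.2, 249.8], np.int32(175)), ([275.8, 268.4], np.int32(198)), ([273.6, 289.5], np.int32(26))]
A [634.4  91.   50.8] 0.92
B [658.5 -41.9  49.9] 0.46
C [524.7 -65.5  49.4] 0.36
D [504.5   6.5 105.9] 2.77
```

Released, the stand reads level to about 0.1 degree (knob heights A, B and C are 50.8, 49.9 and 49.4). The stop side is still "level enough", so I regrip and add a small turn to centre within the tolerance.

```bash
python3 k.py; python3 nudge.py '[[0,0,0,0,0,0],[0,0,0,0,0,0],[0,0,0,0,0,0],[0,0,0,0,0,0],[0,0,0,0,0,0]]' 0.0 25;  python3 nudge.py '[[0,0,0,0,0,0.03],[0,0,0,0,0,0.06],[0,0,0,0,0,0.06],[0,0,0,0,0,0.06]]'; python3 lev.py;  python3 nudge.py '[[0,0,0,0,0,0],[0,0,0,0,0,0],[0,0,0,0,0,0],[0,0,0,0,0,0]]' 0.6;python3 nudge.py '[[0,0,-20,0,0,0],[0,0,-50,0,0,0],[0,0,-90,0,0,0],[0,0,-120,0,0,0],[0,0,-150,0,0,0],[0,0,-150,0,0,0],[0,0,-150,0,0,0]]'; python3 lev.py; python3 k4.py; ls pics
```

```text
[498.58332276  68.32677171  38.24302813] [ 0.572  0.82  -0.    -0.   ] 0.6021250257852467
knob tool [ -1.6   1.5 -23.9] size [29.4 29.9  5.4] px [277.86872869 286.09741841]
tips z -31.8 inner y -25.3 25.5 x [-10.6  11.5]
clock: 10.12
position: [499.8, 68.5, 38.7]
tool_rot: [0.572, 0.82, 0.001, 0.001]
wrist_force: [3.7, 3.9, 0.1]
gripper_width: 0.357
gripper_force: 25.8
clock: 10.45
position: [499.9, 68.5, 38.7]
tool_rot: [0.596, 0.803, 0.001, 0.001]
wrist_force: [4.7, 3.2, -0.2]
gripper_width: 0.359
gripper_force: 25.8
torque [ 0.494 -0.741  0.097] F [ 4.7  3.2 -0.2] j6 -0.3933407559957394
top deck 1414 z0 38.0 lean to D deg -0.04 across 0.08
top pan 701 z0 48.2 lean to D deg -0.25 across 0.09
side deck 979 z0 37.6 lean to D deg 0.34 across 0.41
side pan 668 z0 47.2 lean to D deg -0.18 across -0.04
clock: 10.88
position: [498.2, 68.1, 38.0]
tool_rot: [0.596, 0.803, -0.0, -0.0]
wrist_force: [-0.4, -0.2, -0.3]
gripper_width: 0.6
gripper_force: 0.0
clock: 11.47
position: [499.9, 68.0, 190.3]
tool_rot: [0.596, 0.803, 0.001, 0.002]
wrist_force: [0.5, -0.1, -1.3]
gripper_width: 0.603
gripp
[... 252 characters left out ...]
n 668 z0 47.1 lean to D deg -0.3 across 0.18
top [([321.0, 165.8], np.int32(147)), ([253.4, 175.9], np.int32(141)), ([310.5, 228.0], np.int32(219)), ([338.0, 233.7], np.int32(34))]
side [([310.8, 214.7], np.int32(115)), ([250.5, 229.3], np.int32(132)), ([342.2, 249.8], np.int32(173)), ([275.7, 268.4], np.int32(199)), ([340.8, 269.8], np.int32(42))]
A [634.1  90.8  50.7] 1.17
B [658.3 -42.   49.9] 0.65
C [523.3 -76.2  58.5] 0.55
D [510.2 -16.2 107.6] 19.93
k.png
side0.png
side_10.45.png
side_11.47.png
side_4.60.png
side_8.42.png
side_9.02.png
side_9.45.png
top0.png
top_10.45.png
top_11.47.png
top_4.60.png
top_8.42.png
top_9.02.png
top_9.45.png
w1.png
w2.png
w3.png
w3c.png
w4.png
w5.png
w6.png
```

View pics/side_11.47.png

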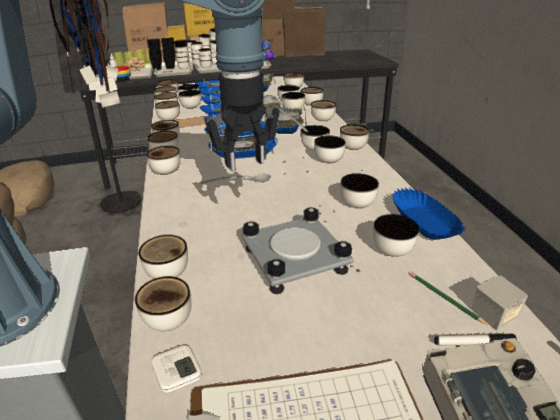

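```bash
python3 -c "
from workcell import r, viewer, workorder;print(workorder.hand_in())"
```

```text
the job is handed in; nothing more can be done
None
```

I screwed the raised foot down, released it, and handed in at about 11.5 s; the stand measured level to within a few tenths of a degree and had not shifted noticeably, though I didn't test it for rocking, and a first grip that slipped partway meant re-gripping twice.

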